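# Take the play out of a robot wheel's bearing

### The job

Hold the top of the tyre and gently rock the wheel on its axle, first outward (away from its bracket) and then inward, until you feel it come up firm each way. It is loose: turn the ring spanner on the hub nut clockwise (handle downward) until the slack is just gone and the nut is lightly loaded, without forcing it, and let go of the spanner. Then rock the tyre gently outward and inward once more to make sure it is firm, let go, and leave the other things on the bench where they are.

Things in the scene. Friction and masses are not known exactly. Their poses are not given: they have to be found in the camera images.
- stand: Wheel stand fixed to the bench: steel base plate 200 x 170 x 12 mm, grey bracket 84 mm wide and 155 mm high, horizontal stub axle 120 mm above the bench. Origin on the bench straight below the wheel's centre; x points outward along the axle (from the bracket through the wheel to the hub nut), z up. The bracket's near face is 43 mm behind the tyre's side. Its yaw varies.
- hub: Hub on the stub axle; origin at the wheel's centre, 120 mm above the bench, x outward along the axle, z up (does not turn with the wheel). It tilts about its own y axis, through the origin, by the slack in the bearings: at the start freely by an unknown 0.04 to 0.095 rad each way from upright (3 to 8 mm at the tread), then firm.
- tyre_top (a point): Topmost point of the black tyre, mid-width (stays at the top when the wheel turns). Wheel 170 mm in diameter, tyre 44 mm wide, sides rounded, free to turn. In the slack its top moves sideways with 1 N; against the bearings the tyre gives springily 1 mm per 5.5 N. A gentle rock is 4 to 15 N; 25 N is too much. It tilts as it moves: hold it loosely between the fingers or let them tilt with it.
- spanner: Steel ring spanner captive on the hub nut, outboard of the wheel. Origin on the axle, 50 mm outboard of the wheel's mid-plane; x outward, y along the handle to its free end, which starts 51 to 60 degrees above the horizontal on the stand's +y side. It turns only about the axle; handle end down (clockwise seen from outside) tightens. Friction holds it where it is left.
- spanner_grip (a point): Centre of the spanner's handle, 140 mm from the axle: the place to hold it. The handle is a flat bar 8 mm thick along the axle, 17 mm wide, its free end 30 mm farther on, 62 mm outboard of the wheel's mid-plane, 36 mm clear of the tyre's side. It can be pinched from above across its thickness and swung, turning between the fingers.
- hub_nut (a point): Centre of the hub nut, on the axle. Taking up slack it turns with an even drag of 0.75 Nm (5.4 N across the handle at spanner_grip). The slack ends when the handle is 9 to 31 degrees above horizontal, unseen and different each time; then the torque climbs about 0.5 Nm per 0.1 rad. Light load wanted: 0.6 to 3.5 N at the grip above the drag; 5 N above it crushes the bearing.
- grease_tin: Bystander: closed plain metal tin 66 mm across, 55 mm high, origin under its centre.
- screwdriver: Bystander: black-handled screwdriver 190 mm long lying on the bench, origin under its middle.
- parts_tray: Bystander: grey divided parts tray 110 x 150 x 30 mm, origin under its centre.

How it is judged:
By the outcome, as a careful person would: the job done as asked, in the order asked, and still so for the second after the job is handed in, with the robot touching nothing.
It also fails if it takes over 70 s, if anything falls off the work surface, if the arm or the gripper's body presses on something with over 40 N, if the wrist force passes 120 N, or if a joint passes its speed limit or range.

### The arm

A 7-joint arm with a two-finger parallel gripper is mounted at the origin on the work surface. World frame = base frame: x ahead of the robot, y to its left, z up, the work surface at z = 0. Lengths are in m, angles in rad, forces in N, time in s.
With the tool pointing down it reaches from about 0.4 to 0.9 m from the base axis. Payload 5.6 kg.
Tool frame: the origin (TCP) lies midway between the tips of the shut fingers; the grasp point (between the pads) lies 19 mm behind it (grip_depth is the distance from the TCP to the grasp point, in m); z points along the fingers, y is the direction in which the jaws open and shut (so a half turn about z gives the same grasp; the last joint's range is limited). The gripper opens to 92 mm and grips with 3 to 60 N. Pads are 20 mm wide; open, the fingers measure 128 mm over their backs; the gripper's body (75 mm by 189 mm) begins 69 mm behind the grasp point.
Start: joints at [-1.307, 0.468, -0.012, 1.603, 0.006, 1.071, -0.056], TCP at [0.196, 0.62, 0.215] pointing down, gripper open.
Joint ranges: [-2.53, 2.53], [-0.31, 2.02], [-1.57, 1.55], [0.28, 2.44], [-1.29, 4.43], [0.15, 1.84], [-2.92, 2.92]. Speed limits (rad/s): [2.57, 2.57, 3.14, 3.14, 3.14, 3.14, 3.14].

### API

Orientations are given as a rotation vector (axis times angle).
In Python, from cell import * gives the robot as it stands.
- The arm moves only by the tool servo_tool, never from a script. Its argument "rows" is a list of rows, each a list of 3 entries, a list of its own where there are three numbers: the turn, a rotation vector about the world's x, y, z in rad, then the shift along the world's x, y, z in mm, then the opening in per cent of the stroke, from 0 (shut) to 100 (fully open). A call has exactly 10 rows; each row shifts and turns the commanded pose from where the row before left it; what a row does not reach is not made up. A row lasts 1/12 s, in which the tool goes at most 41.7 mm and 7.16 degrees, less where a joint would pass 70% of its speed; a pose out of reach is approached as far as the arm can. A call with a gripper value outside its range is refused whole. The fingers move at their own pace and stop on an object; "squeeze" is the grip in N (left out, the last holds). Time passes only in rows, so rows that do not move let the fingers close, or fill a call up. It gives the time, the measured TCP pose, the force and the opening at its end, in the units of the state.
- observe(): the state, without advancing time (a new reading comes with each control period).
- get_image(name): name is "scene" or "top" or "wrist"; returns a dict with "image" (400x640x3 uint8, red, green, blue), "depth" (400x640 float32, m along the optical axis (not along the pixel's ray), 0 where there is no reading), "fx", "fy", "cx", "cy" (pixels), "R" (3x3) and "t" (3): a world point X has camera coordinates R X + t. Camera axes: x right, y down, z forward; pixel columns grow to the right and rows downward; lengths in m; the calibration is good to about 2 mm. The wrist camera is an equidistant fisheye: a pixel r from the principal point sees the ray r / f radians off the axis. A picture is of the moment at which its call begins.
- hand_in(): hands the job in, once; it reports no verdict.
The state is a dict: "clock": time; "joint_positions": joint angles; "qvel": joint speeds; "joint_efforts": joint torques, N m; "tool_pos": TCP position; "orientation": TCP orientation; "wrist_force": force on the tool from outside, world axes, zero at the start; "moment": the same for the moment, N m; "opening": finger opening in m.
Only numpy, scipy, OpenCV 4.12 (cv2) and the standard library are available. Lean on these libraries where they do the work, as an engineer would, in place of code of your own. Each camera call takes 0.05 s, during which the arm holds its last target.

## Working session

There is one attempt and no reset: what is moved stays moved. The work goes in short steps, Python scripts to look and compute and a tool call to move; the robot and the scene stay as the last step left them, time stands still between calls to the robot, and variables do not carry over. Pictures are saved under pics/ and viewed, and the job is handed in when it is done.

Besides the shell and the picture viewer there is one more tool, called as name([rows], argument=value, ...), one row to a line, values as JSON. servo_tool: Moves the arm, as the interface text tells. Its arguments: {"type":"object","properties":{"rows":{"type":"array","items":{"type":"array"}},"squeeze":{"type":"number"}},"required":["rows"]}

```bash
ls; mkdir -p pics; python3 - <<'E'
from cell import *
import cv2
o=observe();print(o)
for n in ("scene","top","wrist"):
    d=get_image(n);cv2.imwrite(f"pics/{n}0.png",d["image"][:,:,::-1])
    print(n,d["fx"],d["fy"],d["cx"],d["cy"],d["R"],d["t"])
E
```

```text
pics
{'clock': 0.0, 'joint_positions': array([-1.30701152,  0.46834417, -0.01163159,  1.60360248,  0.00602868,
        1.07142076, -0.05629827]), 'qvel': array([-0.00058877, -0.00026551, -0.00089251,  0.00085055, -0.00020428,
        0.00079399, -0.00013361]), 'joint_efforts': array([ 6.37132252e-04, -5.20562232e+01, -1.22056558e-02, -2.43759549e+01,
       -5.65448042e-02,  1.70086365e-02,  1.56257393e-04]), 'tool_pos': array([0.19617979, 0.61908044, 0.21367055]), 'orientation': array([-4.80024119e-01, -3.10456837e+00,  2.72574363e-03]), 'wrist_force': array([-0.90410921,  0.91635052,  0.35769137]), 'moment': array([-0.01635711, -0.04851951, -0.03527365]), 'opening': 0.09186272325691826}
scene 508.0049463284065 508.0049463284065 321.2205396333671 203.37565666514027 [[ 0.8393909   0.54352098 -0.00280329]
 [ 0.42443759 -0.65868786 -0.62127533]
 [-0.33952266  0.52030304 -0.78358733]] [-0.45591596 -0.16737475  1.35576396]
top 509.9975709796971 509.9975709796971 318.37759506821783 197.2587971148632 [[ 0.01790909 -0.99981944  0.00635219]
 [-0.97473673 -0.01887379 -0.22255805]
 [ 0.22263775 -0.0022059  -0.97489875]] [-0.06135146  0.58736806  1.0973345 ]
wrist 309.70691628693146 309.70691628693146 317.93839445100383 201.4959406059296 [[ 0.30287675  0.95302883 -0.00131072]
 [ 0.91863142 -0.29157838  0.26664277]
 [ 0.25373607 -0.08196396 -0.96379454]] [-0.64923782 -0.02937794  0.39111713]
```

View pics/scene0.png

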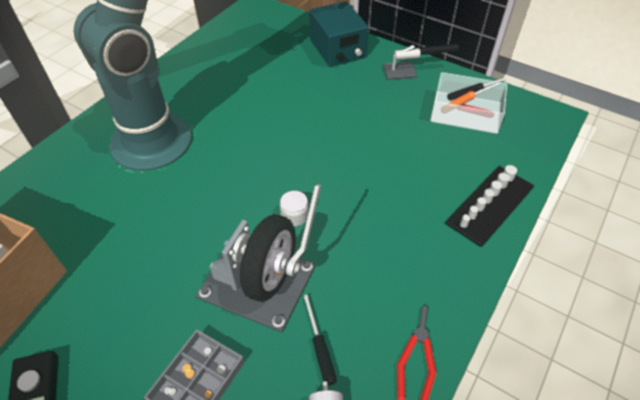

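View pics/top0.png

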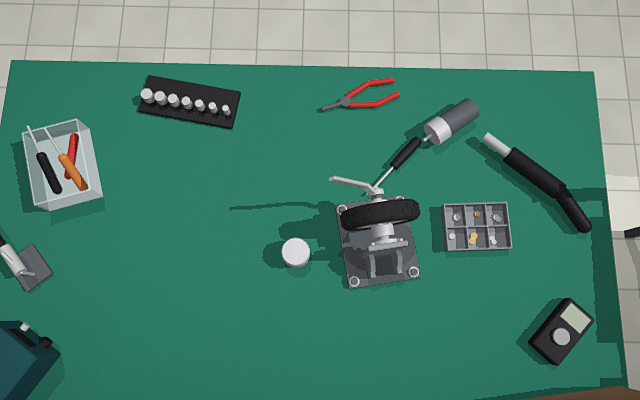

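View pics/wrist0.png

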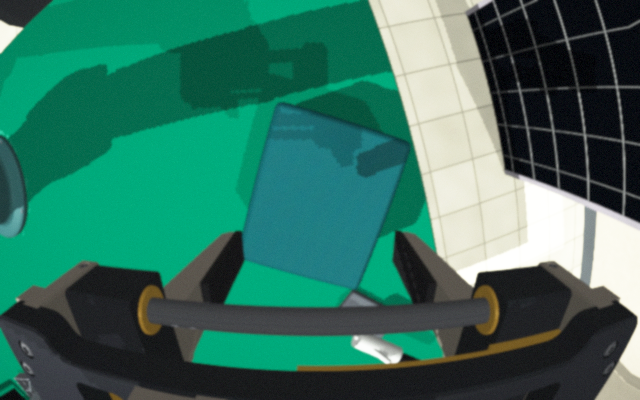

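Scene view: wheel around (268,258), spanner handle tip (317,187). Top view: tyre (380,214), spanner end (333,180), axle points up the image (world +x); tin (295,252), tray (477,226). Next I measure the geometry.

```bash
cat > h.py <<'E'
from cell import *
import cv2, numpy as np
def cloud(n):
    d=get_image(n);im=d["image"];z=d["depth"]
    v,u=np.mgrid[0:400,0:640]
    P=np.stack([(u-d["cx"])/d["fx"]*z,(v-d["cy"])/d["fy"]*z,z],-1)
    X=(P-d["t"])@d["R"]
    X[z==0]=np.nan
    return im,X,d
E
python3 - <<'E'
from h import *
im,X,d=cloud("top")
hsv=cv2.cvtColor(im,cv2.COLOR_RGB2HSV)
print(X[214,380],X[205,380],X[182,335],X[187,355],X[252,295], X[225,477])
m=(im.max(2)<70)&(X[...,2]>0.10)&(X[...,0]>0.4)&(X[...,0]<0.8)&(abs(X[...,1]+0.1)<0.2)
p=X[m];print(len(p),p.min(0),p.max(0))
r=cv2.minAreaRect(p[:,:2].astype(np.float32)*1000);print(r)
# spanner candidate: bright, high
s=(X[...,2]>0.1)&(im.min(2)>90)&(X[...,0]>0.4)&(X[...,0]<0.85)&(abs(X[...,1]+0.1)<0.25)
q=X[s];print(len(q))
v,u=np.nonzero(s)
for i in range(0,len(q),max(1,len(q)//40)):print(u[i],v[i],q[i].round(4))
c=cv2.resize(im[140:310,280:480],None,fx=4,fy=3.5,interpolation=2)
cv2.imwrite("pics/topc.png",c[:,:,::-1])
im2,X2,_=cloud("scene")
c=cv2.resize(im2[170:340,180:350],None,fx=3.5,fy=3.5,interpolation=2)
cv2.imwrite("pics/scc.png",c[:,:,::-1])
m2=(im2.max(2)<75)&(X2[...,2]>0.02)&(X2[...,0]>0.4)&(X2[...,0]<0.8)&(abs(X2[...,1]+0.1)<0.2)
p=X2[m2];print(len(p),np.nanmin(p,0),np.nanmax(p,0))
np.savez("c.npz",X=X,im=im,X2=X2,im2=im2)
E
```

```text
[ 0.52496423 -0.17328709  0.20501282] [ 0.54397438 -0.17386239  0.20175781] [ 0.57976738 -0.08179959  0.24030152] [ 0.62972384 -0.13864954  0.0044167 ] [ 4.63744233e-01 -1.18591552e-04  5.49193205e-02] [ 0.54223806 -0.42970711  0.00372444]
1650 [ 0.45763955 -0.26472956  0.10042849] [ 0.58165271 -0.09729187  0.21052455]
((517.9468383789062, -177.10365295410156), (162.88340759277344, 123.22197723388672), 78.83047485351562)
1072
333 176 [ 0.5873 -0.0773  0.2567]
340 178 [ 0.5869 -0.0913  0.2446]
329 180 [ 0.5804 -0.0698  0.2521]
333 181 [ 0.5788 -0.0775  0.2512]
337 182 [ 0.581  -0.0859  0.2358]
341 183 [ 0.5821 -0.0942  0.2245]
346 184 [ 0.5841 -0.105   0.2095]
355 185 [ 0.5886 -0.1249  0.1849]
369 186 [ 0.5948 -0.1569  0.1545]
369 188 [ 0.591  -0.1571  0.1522]
378 189 [ 0.593  -0.1781  0.1369]
367 191 [ 0.5868 -0.1539  0.1421]
376 192 [ 0.5857 -0.1734  0.1393]
369 194 [ 0.5832 -0.1594  0.1301]
378 197 [ 0.5774 -0.179   0.1281]
378 200 [ 0.5676 -0.1772  0.1421]
375 202 [ 0.5632 -0.1708  0.1418]
383 224 [ 0.5164 -0.1877  0.1396]
386 225 [ 0.514  -0.1937  0.1419]
391 226 [ 0.5139 -0.2058  0.1312]
375 228 [ 0.5086 -0.1714  0.1336]
378 229 [ 0.5055 -0.177   0.14  ]
381 230 [ 0.5032 -0.1831  0.1415]
385 231 [ 0.5007 -0.191   0.1451]
389 232 [ 0.4997 -0.2002  0.139 ]
393 233 [ 0.4991 -0.2099  0.1306]
375 235 [ 0.494  -0.1716  0.1311]
383 236 [ 0.4921 -0.1885  0.1316]
384 238 [ 0.4881 -0.1908  0.1298]
401 239 [ 0.4836 -0.2233  0.1505]
405 240 [ 0.4816 -0.2314  0.1516]
403 241 [ 0.4792 -0.2269  0.1532]
395 242 [ 0.4761 -0.2096  0.1578]
384 243 [ 0.4745 -0.1877  0.1516]
372 244 [ 0.472  -0.163   0.1508]
398 244 [ 0.4727 -0.2164  0.1534]
387 245 [ 0.4706 -0.1941  0.1501]
374 246 [ 0.4678 -0.167   0.1518]
400 246 [ 0.4684 -0.2202  0.1553]
392 247 [ 0.466  -0.2037  0.1551]
369 249 [ 0.4613 -0.1565  0.1528]
370 259 [ 0.4463 -0.164   0.1004]
2840 [ 0.47705607 -0.29159994  0.02003248] [ 0.7571277  -0.10490612  0.20762878]
```

View pics/topc.png

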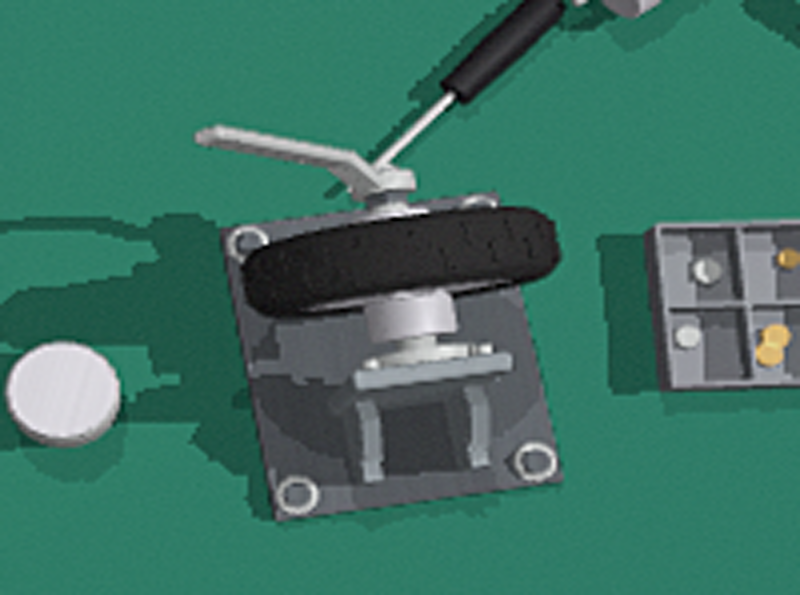

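View pics/scc.png

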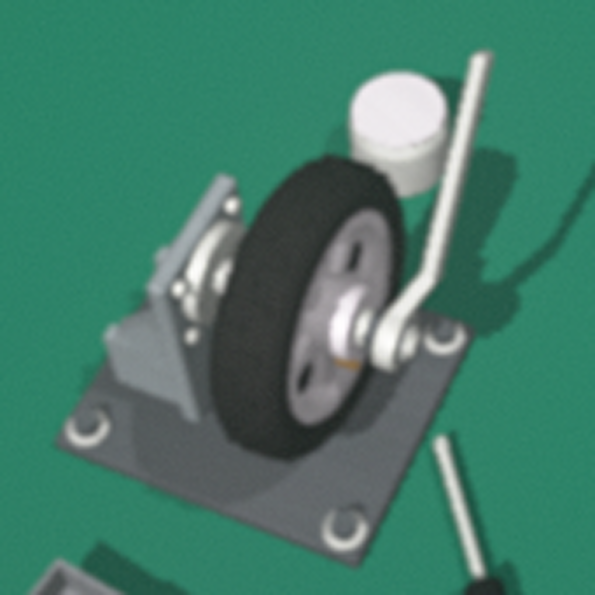

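```bash
cat >> h.py <<'E'
def ray(d,u,v,z):
    r=d["R"].T@np.array([(u-d["cx"])/d["fx"],(v-d["cy"])/d["fy"],1]);c=-d["R"].T@d["t"]
    return c+r*(z-c[2])/r[2]
E
python3 - <<'E'
from h import *
im,X,d=cloud("top")
C=[ray(d,u,v,.012) for u,v in((335.5,205.1),(349.25,288.6),(420.5,277.7),(404.2,194.9))]
for c in C:print(c.round(4))
for i in range(4):
    e=C[(i+1)%4]-C[i];print(np.linalg.norm(e).round(4),np.degrees(np.arctan2(e[1],e[0])))
print(np.mean(C,0))
z=np.load("c.npz")
P=np.vstack([z["X"].reshape(-1,3),z["X2"].reshape(-1,3)]);I=np.vstack([z["im"].reshape(-1,3),z["im2"].reshape(-1,3)])
ok=np.isfinite(P[:,0])&(P[:,0]>.42)&(P[:,0]<.65)&(abs(P[:,1]+.18)<.13)
P=P[ok];I=I[ok]
src=np.concatenate([np.zeros(256000),np.ones(256000)])[ok]
for yaw in [np.radians(a) for a in (8,9,10)]:
  a=np.array([np.cos(yaw),np.sin(yaw)]);b=np.array([-a[1],a[0]])
  t=(I.max(1)<75)&(P[:,2]>.06)
  for s in (0,1):
    q=P[t&(src==s)];x=q[:,:2]@a;y=q[:,:2]@b
    top=q[:,2]>.195
    print(s,np.degrees(yaw),np.percentile(x,[1,50,99]).round(4),np.percentile(y,[0.5,1,99,99.5]).round(4),np.percentile(x[top],[2,50,98]).round(4),top.sum(),np.percentile(q[:,2],99.5))
# spanner handle: straight part
s=(I.min(1)>90)&(P[:,2]>.165)&(P[:,0]>.565)
for k in (0,1):
    q=P[s&(src==k)];
    if len(q)<5: continue
    m=q.mean(0);u,sv,vt=np.linalg.svd(q-m);dv=vt[0]*np.sign(vt[0][2]);print(k,len(q),m,dv,"yaw dir",np.degrees(np.arctan2(dv[1],dv[0])),"elev",np.degrees(np.arctan2(dv[2],np.hypot(dv[0],dv[1]))),q[q[:,2].argmax()],sv)
E
```

```text
[ 0.5825 -0.0917  0.012 ]
[ 0.3869 -0.1253  0.012 ]
[ 0.4147 -0.2899  0.012 ]
[ 0.6106 -0.256   0.012 ]
0.1984 -170.2358178145594
0.1669 -80.40444380130502
0.1988 9.807537896179706
0.1668 99.71929898762653
[ 0.49868222 -0.19073573  0.012     ]
0 8.0 [0.419  0.4989 0.5253] [-0.3343 -0.3317 -0.1726 -0.172 ] [0.4835 0.5021 0.521 ] 659 0.20675648105548858
1 8.0 [0.4867 0.5153 0.5364] [-0.3376 -0.337  -0.1854 -0.184 ] [0.4874 0.5072 0.5238] 675 0.20615027336125027
0 9.0 [0.4148 0.4946 0.5203] [-0.3429 -0.3405 -0.1816 -0.1807] [0.4789 0.4974 0.5165] 659 0.20675648105548858
1 9.0 [0.4819 0.5105 0.5309] [-0.3466 -0.3459 -0.1946 -0.1931] [0.483  0.5027 0.519 ] 675 0.20615027336125027
0 10.0 [0.4102 0.49   0.5158] [-0.3516 -0.3491 -0.1905 -0.1894] [0.4743 0.4927 0.5118] 659 0.20675648105548858
1 10.0 [0.4771 0.5055 0.5256] [-0.3554 -0.3547 -0.2037 -0.2021] [0.4784 0.4981 0.5142] 675 0.20615027336125027
0 199 [ 0.58667093 -0.10622871  0.22050386] [-0.0992197  0.603408   0.7912359] yaw dir 99.33771182112743 elev 52.30115826923311 [ 0.5842336  -0.07906031  0.26082661] [0.51004995 0.05796007 0.02910982]
1 340 [ 0.59089581 -0.10818901  0.21512806] [-0.09504783  0.60052258  0.79393862] yaw dir 98.99389386702535 elev 52.55512070902602 [ 0.58345574 -0.07486009  0.2617559 ] [0.6531048  0.10149558 0.03725922]
```

servo_tool([
  [[0,0,-0.1],[14,-36,10],100],
  [[0,0,-0.1],[14,-36,10],100],
  [[0,0,-0.1],[14,-36,10],100],
  [[0,0,-0.1],[14,-36,10],100],
  [[0,0,-0.1],[14,-36,10],100],
  [[0,0,-0.1],[14,-36,10],100],
  [[0,0,-0.1],[14,-36,10],100],
  [[0,0,-0.1],[14,-36,10],100],
  [[0,0,-0.1],[14,-36,10],100],
  [[0,0,-0.1],[14,-36,10],100],
], squeeze=10)

```text
clock: 1.13
tool_pos: [0.3366, 0.2578, 0.3152]
orientation: [-1.916, -2.49, -0.001]
wrist_force: [0.0, -0.1, -0.0]
opening: 0.0921
```

servo_tool([
  [[0,0,-0.094],[16,-38,0],100],
  [[0,0,0],[16,-38,0],100],
  [[0,0,0],[16,-38,0],100],
  [[0,0,0],[16,-38,0],100],
  [[0,0,0],[16,-38,0],100],
  [[0,0,0],[16,-38,0],100],
  [[0,0,0],[16,-38,0],100],
  [[0,0,0],[16,-38,0],100],
  [[0,0,0],[16,-38,0],100],
  [[0,0,0],[16,-38,0],100],
])

```text
clock: 1.97
tool_pos: [0.4968, -0.1222, 0.3151]
orientation: [2.024, 2.402, 0.002]
wrist_force: [0.6, 0.9, 0.3]
opening: 0.0919
```

servo_tool([
  [[0,0,0],[20,-31,0],100],
  [[0,0,0],[20,-31,0],100],
  [[0,0,0],[0,0,-15],100],
  [[0,0,0],[0,0,-15],100],
  [[0,0,0],[0,0,-15],100],
  [[0,0,0],[0,0,-15],100],
  [[0,0,0],[0,0,0],100],
  [[0,0,0],[0,0,0],100],
  [[0,0,0],[0,0,0],100],
  [[0,0,0],[0,0,0],100],
])

```text
clock: 2.8
tool_pos: [0.537, -0.1826, 0.2558]
orientation: [2.024, 2.401, 0.002]
wrist_force: [-0.4, -0.4, 0.2]
opening: 0.0919
```

```bash
python3 - <<'E'
from h import *
d=get_image("wrist");cv2.imwrite("pics/w1.png",d["image"][:,:,::-1])
o=observe();print(o['tool_pos'],o['wrist_force'],o['moment'])
d=get_image("scene");cv2.imwrite("pics/s1.png",cv2.resize(d["image"][120:340,150:400],None,fx=3,fy=2.7)[:,:,::-1])
E
```

```text
[ 0.53693914 -0.18247575  0.25569443] [ 0.14859732 -0.23289222  0.42535682] [-0.04007614  0.05019041  0.04916059]
```

View pics/w1.png

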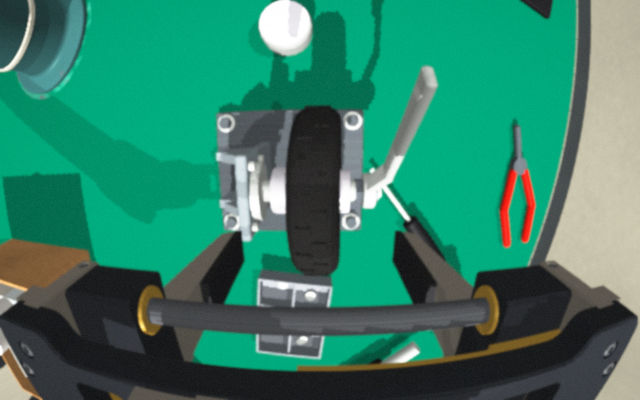

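View pics/s1.png

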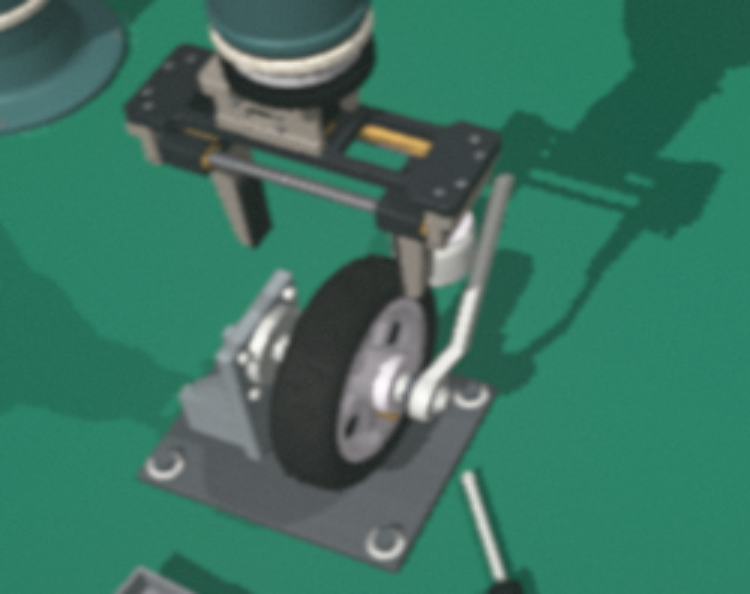

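servo_tool([
  [[0,0,0],[0,0,-15],100],
  [[0,0,0],[0,0,-15],100],
  [[0,0,0],[0,0,-15],100],
  [[0,0,0],[0,0,-15],100],
  [[0,0,0],[0,0,-15],100],
  [[0,0,0],[0,0,0],66],
  [[0,0,0],[0,0,0],66],
  [[0,0,0],[0,0,0],66],
  [[0,0,0],[0,0,0],66],
  [[0,0,0],[0,0,0],66],
])

```text
clock: 3.73
tool_pos: [0.537, -0.1825, 0.1806]
orientation: [2.024, 2.401, 0.002]
wrist_force: [0.4, -0.1, 0.5]
opening: 0.0615
```

```bash
python3 - <<'E'
from h import *
o=observe();print(o['tool_pos'],o['wrist_force'],o['moment'],o['opening'])
d=get_image("wrist");cv2.imwrite("pics/w2.png",d["image"][:,:,::-1])
E
```

```text
[ 0.53697742 -0.18251899  0.18061977] [ 0.35661289 -0.07691084  0.53915437] [-0.08609167  0.04760468 -0.04053262] 0.06150674810610704
```

View pics/w2.png

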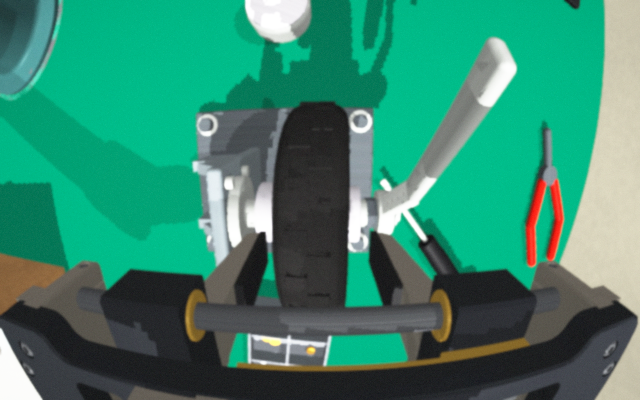

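Tyre is centred between the straddling fingers. I'll now rock it outward (+axle direction).

servo_tool([
  [[0,0,0],[1,0.17,0],66],
  [[0,0,0],[1,0.17,0],66],
  [[0,0,0],[1,0.17,0],66],
  [[0,0,0],[1,0.17,0],66],
  [[0,0,0],[1,0.17,0],66],
  [[0,0,0],[1,0.17,0],66],
  [[0,0,0],[1,0.17,0],66],
  [[0,0,0],[1,0.17,0],66],
  [[0,0,0],[1,0.17,0],66],
  [[0,0,0],[0,0,0],66],
])

```text
clock: 4.62
tool_pos: [0.5455, -0.1809, 0.1796]
orientation: [2.025, 2.402, -0.0]
wrist_force: [-2.5, -0.1, 0.9]
opening: 0.0606
```

servo_tool([
  [[0,0,0],[0.5,0.08,0],66],
  [[0,0,0],[0.5,0.08,0],66],
  [[0,0,0],[0.5,0.08,0],66],
  [[0,0,0],[0,0,0],66],
  [[0,0,0],[0,0,0],66],
  [[0,0,0],[0,0,0],66],
  [[0,0,0],[0,0,0],66],
  [[0,0,0],[0,0,0],66],
  [[0,0,0],[0,0,0],66],
  [[0,0,0],[0,0,0],66],
])

```text
clock: 5.45
tool_pos: [0.5469, -0.1806, 0.1796]
orientation: [2.025, 2.402, -0.0]
wrist_force: [-2.1, -0.3, 0.3]
opening: 0.0606
```

servo_tool([
  [[0,0,0],[0.5,0.08,0],66],
  [[0,0,0],[0.5,0.08,0],66],
  [[0,0,0],[0.5,0.08,0],66],
  [[0,0,0],[0.5,0.08,0],66],
  [[0,0,0],[0,0,0],66],
  [[0,0,0],[0,0,0],66],
  [[0,0,0],[0,0,0],66],
  [[0,0,0],[0,0,0],66],
  [[0,0,0],[0,0,0],66],
  [[0,0,0],[0,0,0],66],
])

```text
clock: 6.28
tool_pos: [0.5489, -0.1802, 0.1796]
orientation: [2.025, 2.402, 0.0]
wrist_force: [-2.1, -0.2, 2.0]
opening: 0.0609
```

```bash
python3 - <<'E'
from h import *
o=observe();print(o['tool_pos'],o['wrist_force'],o['moment'],o['opening'])
E
```

```text
[ 0.54892932 -0.18024282  0.179611  ] [-2.10479309 -0.23576013  1.98399475] [-0.14428624  0.54720152 -0.00797349] 0.06094954780027051
```

servo_tool([
  [[0,0,0],[0.5,0.08,0],66],
  [[0,0,0],[0.5,0.08,0],66],
  [[0,0,0],[0.5,0.08,0],66],
  [[0,0,0],[0.5,0.08,0],66],
  [[0,0,0],[0,0,0],66],
  [[0,0,0],[0,0,0],66],
  [[0,0,0],[0,0,0],66],
  [[0,0,0],[0,0,0],66],
  [[0,0,0],[0,0,0],66],
  [[0,0,0],[0,0,0],66],
])

```text
clock: 7.12
tool_pos: [0.551, -0.1799, 0.1796]
orientation: [2.025, 2.402, 0.0]
wrist_force: [-2.2, 0.1, 2.2]
opening: 0.0603
```

servo_tool([
  [[0,0,0],[0.5,0.08,0],66],
  [[0,0,0],[0.5,0.08,0],66],
  [[0,0,0],[0.5,0.08,0],66],
  [[0,0,0],[0.5,0.08,0],66],
  [[0,0,0],[0,0,0],66],
  [[0,0,0],[0,0,0],66],
  [[0,0,0],[0,0,0],66],
  [[0,0,0],[0,0,0],66],
  [[0,0,0],[0,0,0],66],
  [[0,0,0],[0,0,0],66],
])

```text
clock: 7.95
tool_pos: [0.552, -0.18, 0.1797]
orientation: [-2.025, -2.401, 0.002]
wrist_force: [-5.4, -1.6, 4.8]
opening: 0.0605
```

servo_tool([
  [[0,0,0],[0.5,0.08,0],66],
  [[0,0,0],[0.5,0.08,0],66],
  [[0,0,0],[0,0,0],66],
  [[0,0,0],[0,0,0],66],
  [[0,0,0],[0,0,0],66],
  [[0,0,0],[0,0,0],66],
  [[0,0,0],[0,0,0],66],
  [[0,0,0],[0,0,0],66],
  [[0,0,0],[0,0,0],66],
  [[0,0,0],[0,0,0],66],
])

```text
clock: 8.78
tool_pos: [0.5523, -0.1801, 0.1796]
orientation: [-2.024, -2.399, 0.003]
wrist_force: [-7.2, -1.5, 5.8]
opening: 0.0605
```

servo_tool([
  [[0,0,0],[-2,-0.34,0],66],
  [[0,0,0],[-3,-0.5,0],66],
  [[0,0,0],[-3,-0.5,0],66],
  [[0,0,0],[-3,-0.5,0],66],
  [[0,0,0],[-2,-0.34,0],66],
  [[0,0,0],[-2,-0.34,0],66],
  [[0,0,0],[-2,-0.34,0],66],
  [[0,0,0],[-2,-0.34,0],66],
  [[0,0,0],[-1,-0.17,0],66],
  [[0,0,0],[-1,-0.17,0],66],
])

```text
clock: 9.62
tool_pos: [0.5328, -0.183, 0.1796]
orientation: [2.025, 2.402, 0.0]
wrist_force: [0.4, -0.2, -0.0]
opening: 0.0607
```

servo_tool([
  [[0,0,0],[-1,-0.17,0],66],
  [[0,0,0],[-1,-0.17,0],66],
  [[0,0,0],[-1,-0.17,0],66],
  [[0,0,0],[-0.5,-0.08,0],66],
  [[0,0,0],[-0.5,-0.08,0],66],
  [[0,0,0],[0,0,0],66],
  [[0,0,0],[0,0,0],66],
  [[0,0,0],[0,0,0],66],
  [[0,0,0],[0,0,0],66],
  [[0,0,0],[0,0,0],66],
])

```text
clock: 10.45
tool_pos: [0.5289, -0.1837, 0.1796]
orientation: [2.025, 2.402, 0.0]
wrist_force: [-0.7, -0.4, 0.6]
opening: 0.0606
```

servo_tool([
  [[0,0,0],[-1,-0.17,0],66],
  [[0,0,0],[-0.5,-0.08,0],66],
  [[0,0,0],[-0.5,-0.08,0],66],
  [[0,0,0],[0,0,0],66],
  [[0,0,0],[0,0,0],66],
  [[0,0,0],[0,0,0],66],
  [[0,0,0],[0,0,0],66],
  [[0,0,0],[0,0,0],66],
  [[0,0,0],[0,0,0],66],
  [[0,0,0],[0,0,0],66],
])

```text
clock: 11.28
tool_pos: [0.5268, -0.184, 0.1796]
orientation: [2.025, 2.402, -0.0]
wrist_force: [0.8, -0.4, 0.0]
opening: 0.0605
```

```bash
python3 - <<'E'
from h import *
o=observe();print(o['tool_pos'],o['wrist_force'],o['moment'],o['opening'])
d=get_image("wrist");cv2.imwrite("pics/w3.png",d["image"][:,:,::-1])
E
```

```text
[ 0.52684091 -0.18401731  0.179589  ] [ 0.7608868  -0.39200686  0.01394545] [-0.10714386  0.03896769  0.02734214] 0.0604944626310095
```

View pics/w3.png

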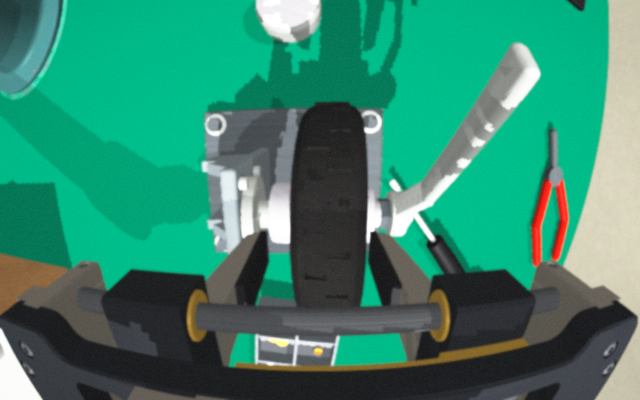

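servo_tool([
  [[0,0,0],[-0.5,-0.08,0],66],
  [[0,0,0],[-0.5,-0.08,0],66],
  [[0,0,0],[-0.5,-0.08,0],66],
  [[0,0,0],[-0.5,-0.08,0],66],
  [[0,0,0],[-0.5,-0.08,0],66],
  [[0,0,0],[-0.5,-0.08,0],66],
  [[0,0,0],[0,0,0],66],
  [[0,0,0],[0,0,0],66],
  [[0,0,0],[0,0,0],66],
  [[0,0,0],[0,0,0],66],
])

```text
clock: 12.17
tool_pos: [0.5242, -0.1844, 0.1797]
orientation: [2.024, 2.402, 0.001]
wrist_force: [2.6, 0.4, -0.3]
opening: 0.061
```

servo_tool([
  [[0,0,0],[-0.5,-0.08,0],66],
  [[0,0,0],[-0.5,-0.08,0],66],
  [[0,0,0],[-0.5,-0.08,0],66],
  [[0,0,0],[0,0,0],66],
  [[0,0,0],[0,0,0],66],
  [[0,0,0],[0,0,0],66],
  [[0,0,0],[0,0,0],66],
  [[0,0,0],[0,0,0],66],
  [[0,0,0],[0,0,0],66],
  [[0,0,0],[0,0,0],66],
])

```text
clock: 13.0
tool_pos: [0.5233, -0.1846, 0.1799]
orientation: [2.023, 2.401, 0.002]
wrist_force: [4.8, 0.4, -0.8]
opening: 0.0607
```

servo_tool([
  [[0,0,0],[-0.5,-0.08,0],66],
  [[0,0,0],[-0.5,-0.08,0],66],
  [[0,0,0],[-0.5,-0.08,0],66],
  [[0,0,0],[0,0,0],66],
  [[0,0,0],[0,0,0],66],
  [[0,0,0],[0,0,0],66],
  [[0,0,0],[0,0,0],66],
  [[0,0,0],[0,0,0],66],
  [[0,0,0],[0,0,0],66],
  [[0,0,0],[0,0,0],66],
])

```text
clock: 13.83
tool_pos: [0.5227, -0.1846, 0.18]
orientation: [2.022, 2.4, 0.003]
wrist_force: [6.9, 0.1, -2.4]
opening: 0.0609
```

servo_tool([
  [[0,0,0],[4,0.68,0],66],
  [[0,0,0],[5,0.85,0],80],
  [[0,0,0],[5,0.85,0],90],
  [[0,0,0],[0,0,0],90],
  [[0,0,0],[0,0,20],90],
  [[0,0,0],[0,0,30],90],
  [[0,0,0],[0,0,35],90],
  [[0,0,0],[0,0,35],60],
  [[0,0,0],[15,30,0],40],
  [[0,0,0],[16,31,0],25],
])

```text
clock: 14.67
tool_pos: [0.566, -0.124, 0.3024]
orientation: [2.03, 2.393, 0.004]
wrist_force: [0.4, 0.6, 0.2]
opening: 0.0645
```

servo_tool([
  [[0,0,0],[16,31,0],25],
  [[0,0,0],[0,0,0],25],
  [[0,0,0],[0,0,0],25],
  [[0,0,0],[0,0,0],25],
  [[0,0,0],[0,0,0],25],
  [[0,0,0],[0,0,0],25],
  [[0,0,0],[0,0,0],25],
  [[0,0,0],[0,0,0],25],
  [[0,0,0],[0,0,0],25],
  [[0,0,0],[0,0,0],25],
])

```text
clock: 15.5
tool_pos: [0.5818, -0.0909, 0.2997]
orientation: [2.025, 2.401, 0.0]
wrist_force: [0.4, 0.3, 0.0]
opening: 0.0229
```

```bash
python3 - <<'E'
from h import *
o=observe();print(o['tool_pos'],o['orientation'],o['wrist_force'],o['moment'],o['opening'])
d=get_image("wrist");cv2.imwrite("pics/w4.png",d["image"][:,:,::-1])
E
```

```text
[ 0.58176161 -0.09086498  0.29965295] [2.02544272e+00 2.40144503e+00 1.62802623e-04] [0.41350402 0.25523159 0.04201634] [-0.06073063  0.03964787 -0.02009152] 0.022893822863105276
```

View pics/w4.png

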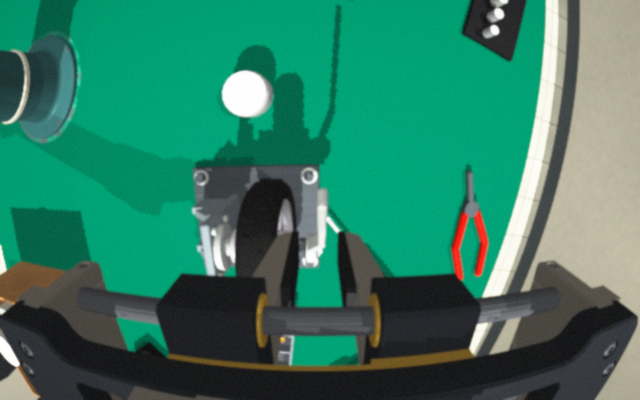

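servo_tool([
  [[0,0,0],[0.5,0.3,-20],25],
  [[0,0,0],[0.5,0.3,-20],25],
  [[0,0,0],[0.5,0.3,-20],25],
  [[0,0,0],[0,0,-18],25],
  [[0,0,0],[0,0,-10],25],
  [[0,0,0],[0,0,0],25],
  [[0,0,0],[0,0,0],25],
  [[0,0,0],[0,0,0],25],
  [[0,0,0],[0,0,0],25],
  [[0,0,0],[0,0,0],25],
])

```text
clock: 16.38
tool_pos: [0.5839, -0.0898, 0.2126]
orientation: [2.024, 2.401, 0.002]
wrist_force: [-0.5, 1.3, 0.2]
opening: 0.0226
```

```bash
python3 - <<'E'
from h import *
o=observe();print(o['tool_pos'],o['orientation'],o['wrist_force'],o['moment'],o['opening'])
d=get_image("wrist");cv2.imwrite("pics/w5.png",d["image"][:,:,::-1])
d=get_image("scene");cv2.imwrite("pics/s5.png",cv2.resize(d["image"][100:320,180:400],None,fx=3,fy=2.7)[:,:,::-1])
E
```

```text
[ 0.58392191 -0.08981333  0.21261678] [2.02401411e+00 2.40094689e+00 1.94965752e-03] [-0.54374188  1.27942728  0.23584988] [-0.05609417  0.0752019  -0.03144466] 0.0225514989830439
```

View pics/w5.png

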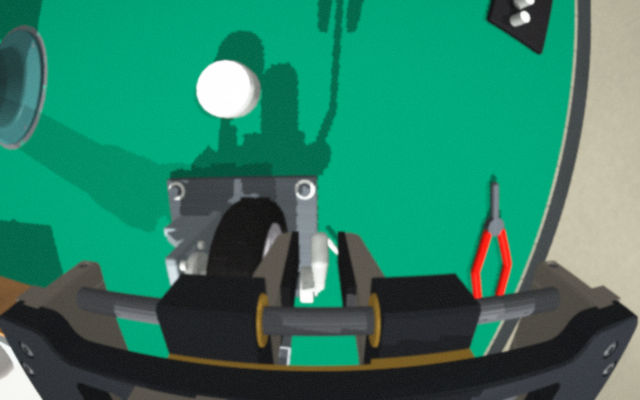

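View pics/s5.png

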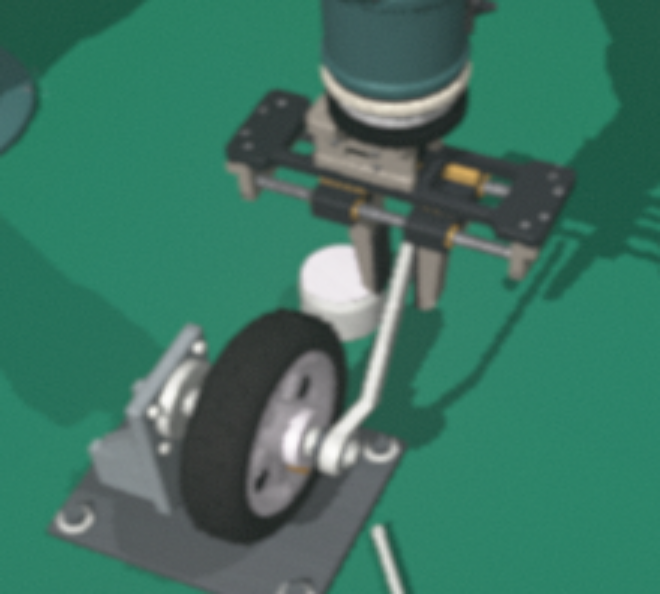

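servo_tool([
  [[0,0,0],[0,0,0],15],
  [[0,0,0],[0,0,0],10],
  [[0,0,0],[0,0,0],0],
  [[0,0,0],[0,0,0],0],
  [[0,0,0],[0,0,0],0],
  [[0,0,0],[0,0,0],0],
  [[0,0,0],[0,0,0],0],
  [[0,0,0],[0,0,0],0],
  [[0,0,0],[0,0,0],0],
  [[0,0,0],[0,0,0],0],
], squeeze=14)

```text
clock: 17.32
tool_pos: [0.5844, -0.0895, 0.2118]
orientation: [2.023, 2.401, 0.002]
wrist_force: [5.2, 0.9, -1.6]
opening: 0.0078
```

```bash
cat > sp.py <<'E'
from h import *
ya=np.radians(9.76);a=np.array([np.cos(ya),np.sin(ya),0]);b=np.array([-a[1],a[0],0])
def st(n=1):
    F=[]
    for i in range(n):
        if i:get_image("wrist")
        o=observe();F.append(o['wrist_force'])
    F=np.mean(F,0)
    p=o['tool_pos'];y=p@b+.272;z=p[2]+.019-.12
    th=np.arctan2(z,y);er=np.array([np.cos(th),np.sin(th)]);et=np.array([np.sin(th),-np.cos(th)])
    f=np.array([F@b,F[2]])
    print("clk %.2f th %.2f r %.1f a %.1f | Ftan(on tool, against tighten) %.2f Frad %.2f Fa %.2f open %.4f mom %s"%(o['clock'],np.degrees(th),np.hypot(y,z)*1e3,(p@a)*1e3,-f@et,f@er,F@a,o['opening'],o['moment'].round(2)))
if __name__=="__main__":
    import sys; st(int(sys.argv[1]) if len(sys.argv)>1 else 1)
E
python3 sp.py; python3 -c "
import numpy as np
pos=None
for t in (52.6,48,44,40,36,34,33,32,31,30,28,26,24):
    r=np.radians(t);b=np.array([-.1695,.9855]);p=[140*np.cos(r)*b[0],140*np.cos(r)*b[1],140*np.sin(r)]
    print(t,np.round(np.array(p)-pos,2) if pos is not None else '');pos=np.array(p)
"
```

```text
clk 17.32 th 52.60 r 139.5 a 560.8 | Ftan(on tool, against tighten) -0.98 Frad -1.28 Fa 5.30 open 0.0078 mom [ 0.01 -1.05  0.06]
52.6 
48 [-1.47  8.52 -7.18]
44 [-1.19  6.93 -6.79]
40 [-1.11  6.44 -7.26]
36 [-1.02  5.93 -7.7 ]
34 [-0.48  2.76 -4.  ]
33 [-0.23  1.33 -2.04]
32 [-0.22  1.29 -2.06]
31 [-0.22  1.26 -2.08]
30 [-0.21  1.22 -2.11]
28 [-0.4   2.33 -4.27]
26 [-0.38  2.19 -4.35]
24 [-0.35  2.04 -4.43]
```

servo_tool([
  [[0,0,0],[0.2,1.7,-1.2],0],
  [[0,0,0],[0.2,1.7,-1.3],0],
  [[0,0,0],[0.2,1.7,-1.3],0],
  [[0,0,0],[-0.3,1.6,-1.4],0],
  [[0,0,0],[-0.3,1.6,-1.4],0],
  [[0,0,0],[-0.3,1.5,-1.4],0],
  [[0,0,0],[-0.3,1.5,-1.5],0],
  [[0,0,0],[-0.3,1.5,-1.5],0],
  [[0,0,0],[-0.3,1.4,-1.5],0],
  [[0,0,0],[-0.3,1.4,-1.5],0],
])

```text
clock: 18.15
tool_pos: [0.582, -0.075, 0.199]
orientation: [2.025, 2.401, 0.0]
wrist_force: [-1.9, -0.4, 8.9]
opening: 0.0079
```

```bash
python3 sp.py 1
```

```text
clk 18.15 th 44.58 r 139.6 a 560.9 | Ftan(on tool, against tighten) 6.39 Frad 6.22 Fa -1.89 open 0.0079 mom [-0.35  0.16  0.13]
```

servo_tool([
  [[0,0,0],[-0.3,1.4,-1.3],0],
  [[0,0,0],[-0.3,1.4,-1.3],0],
  [[0,0,0],[-0.3,1.4,-1.3],0],
  [[0,0,0],[-0.2,1.4,-1.3],0],
  [[0,0,0],[-0.2,1.3,-1.4],0],
  [[0,0,0],[-0.2,1.3,-1.4],0],
  [[0,0,0],[-0.2,1.3,-1.5],0],
  [[0,0,0],[-0.2,1.2,-1.5],0],
  [[0,0,0],[-0.2,1.2,-1.5],0],
  [[0,0,0],[-0.2,1.2,-1.5],0],
])

```text
clock: 18.98
tool_pos: [0.5797, -0.0621, 0.1847]
orientation: [2.025, 2.401, -0.0]
wrist_force: [-0.5, -1.4, 7.9]
opening: 0.0079
```

```bash
python3 sp.py 1
```

```text
clk 18.98 th 36.66 r 140.2 a 560.8 | Ftan(on tool, against tighten) 7.09 Frad 3.64 Fa -0.70 open 0.0079 mom [-0.5  -0.    0.15]
```

servo_tool([
  [[0,0,0],[-0.1,0.65,-0.8],0],
  [[0,0,0],[-0.1,0.65,-0.8],0],
  [[0,0,0],[-0.1,0.6,-0.8],0],
  [[0,0,0],[-0.1,0.6,-0.8],0],
  [[0,0,0],[-0.1,0.6,-0.8],0],
  [[0,0,0],[-0.1,0.6,-0.85],0],
  [[0,0,0],[-0.1,0.55,-0.85],0],
  [[0,0,0],[-0.1,0.55,-0.85],0],
  [[0,0,0],[-0.1,0.55,-0.85],0],
  [[0,0,0],[-0.1,0.55,-0.85],0],
])

```text
clock: 19.82
tool_pos: [0.5786, -0.056, 0.1764]
orientation: [2.025, 2.401, -0.0]
wrist_force: [-1.1, -1.0, 7.2]
opening: 0.0078
```

```bash
python3 sp.py 4
```

```text
clk 19.97 th 32.32 r 140.7 a 560.7 | Ftan(on tool, against tighten) 5.91 Frad 2.61 Fa -0.30 open 0.0081 mom [-0.38 -0.06  0.1 ]
```

servo_tool([
  [[0,0,0],[-0.05,0.35,-0.5],0],
  [[0,0,0],[-0.05,0.35,-0.5],0],
  [[0,0,0],[-0.05,0.35,-0.5],0],
  [[0,0,0],[-0.05,0.35,-0.5],0],
  [[0,0,0],[-0.05,0.3,-0.5],0],
  [[0,0,0],[-0.05,0.3,-0.5],0],
  [[0,0,0],[-0.05,0.3,-0.5],0],
  [[0,0,0],[-0.05,0.3,-0.5],0],
  [[0,0,0],[0,0,0],0],
  [[0,0,0],[0,0,0],0],
])

```text
clock: 20.8
tool_pos: [0.5781, -0.0532, 0.1723]
orientation: [2.025, 2.401, -0.0]
wrist_force: [-1.5, -0.6, 6.4]
opening: 0.0079
```

```bash
python3 sp.py 4
```

```text
clk 20.95 th 30.38 r 140.9 a 560.7 | Ftan(on tool, against tighten) 5.38 Frad 2.71 Fa -0.73 open 0.0075 mom [-0.41 -0.01  0.15]
```

servo_tool([
  [[0,0,0],[-0.05,0.35,-0.5],0],
  [[0,0,0],[-0.05,0.35,-0.5],0],
  [[0,0,0],[-0.05,0.35,-0.5],0],
  [[0,0,0],[-0.05,0.3,-0.55],0],
  [[0,0,0],[-0.05,0.3,-0.55],0],
  [[0,0,0],[-0.05,0.3,-0.55],0],
  [[0,0,0],[-0.05,0.3,-0.55],0],
  [[0,0,0],[-0.05,0.3,-0.55],0],
  [[0,0,0],[0,0,0],0],
  [[0,0,0],[0,0,0],0],
])

```text
clock: 21.78
tool_pos: [0.5777, -0.0506, 0.1679]
orientation: [2.025, 2.402, -0.0]
wrist_force: [-0.1, -1.7, 5.2]
opening: 0.008
```

```bash
python3 sp.py 4
```

```text
clk 21.93 th 28.32 r 141.1 a 560.7 | Ftan(on tool, against tighten) 5.21 Frad 1.56 Fa -0.56 open 0.0077 mom [-0.29  0.03  0.11]
```

servo_tool([
  [[0,0,0],[-0.05,0.3,-0.55],0],
  [[0,0,0],[-0.05,0.3,-0.55],0],
  [[0,0,0],[-0.05,0.3,-0.55],0],
  [[0,0,0],[-0.05,0.3,-0.55],0],
  [[0,0,0],[-0.05,0.3,-0.55],0],
  [[0,0,0],[-0.05,0.25,-0.55],0],
  [[0,0,0],[-0.05,0.25,-0.55],0],
  [[0,0,0],[-0.05,0.25,-0.55],0],
  [[0,0,0],[0,0,0],0],
  [[0,0,0],[0,0,0],0],
])

```text
clock: 22.77
tool_pos: [0.5772, -0.0481, 0.1635]
orientation: [-2.025, -2.402, 0.0]
wrist_force: [-1.2, -0.0, 6.5]
opening: 0.008
```

```bash
python3 sp.py 4
```

```text
clk 22.92 th 26.26 r 141.3 a 560.7 | Ftan(on tool, against tighten) 5.19 Frad 2.82 Fa -0.93 open 0.0082 mom [-0.2   0.02  0.14]
```

servo_tool([
  [[0,0,0],[-0.05,0.25,-0.55],0],
  [[0,0,0],[-0.05,0.25,-0.55],0],
  [[0,0,0],[-0.05,0.25,-0.55],0],
  [[0,0,0],[-0.05,0.25,-0.55],0],
  [[0,0,0],[-0.05,0.25,-0.55],0],
  [[0,0,0],[-0.05,0.25,-0.55],0],
  [[0,0,0],[-0.05,0.25,-0.55],0],
  [[0,0,0],[-0.05,0.25,-0.55],0],
  [[0,0,0],[0,0,0],0],
  [[0,0,0],[0,0,0],0],
])

```text
clock: 23.75
tool_pos: [0.5768, -0.0458, 0.1591]
orientation: [-2.024, -2.402, -0.0]
wrist_force: [-1.3, 0.7, 6.3]
opening: 0.0076
```

```bash
python3 sp.py 4
```

```text
clk 23.90 th 24.24 r 141.5 a 560.7 | Ftan(on tool, against tighten) 5.14 Frad 2.73 Fa -0.34 open 0.0079 mom [-0.14  0.09  0.14]
```

servo_tool([
  [[0,0,0],[-0.05,0.25,-0.55],0],
  [[0,0,0],[-0.05,0.25,-0.55],0],
  [[0,0,0],[-0.05,0.25,-0.55],0],
  [[0,0,0],[-0.05,0.25,-0.55],0],
  [[0,0,0],[-0.05,0.2,-0.55],0],
  [[0,0,0],[-0.05,0.2,-0.55],0],
  [[0,0,0],[-0.05,0.2,-0.55],0],
  [[0,0,0],[-0.05,0.2,-0.55],0],
  [[0,0,0],[0,0,0],0],
  [[0,0,0],[0,0,0],0],
])

```text
clock: 24.73
tool_pos: [0.5765, -0.0438, 0.1547]
orientation: [-2.024, -2.402, -0.001]
wrist_force: [-0.5, 0.6, 5.6]
opening: 0.0078
```

```bash
python3 sp.py 4
```

```text
clk 24.88 th 22.27 r 141.7 a 560.7 | Ftan(on tool, against tighten) 5.40 Frad 3.00 Fa -0.32 open 0.0079 mom [-0.    0.09  0.05]
```

servo_tool([
  [[0,0,0],[-0.05,0.25,-0.55],0],
  [[0,0,0],[-0.05,0.25,-0.55],0],
  [[0,0,0],[-0.05,0.25,-0.55],0],
  [[0,0,0],[-0.05,0.2,-0.55],0],
  [[0,0,0],[-0.05,0.2,-0.55],0],
  [[0,0,0],[-0.05,0.2,-0.55],0],
  [[0,0,0],[-0.05,0.2,-0.55],0],
  [[0,0,0],[-0.05,0.2,-0.55],0],
  [[0,0,0],[0,0,0],0],
  [[0,0,0],[0,0,0],0],
])

```text
clock: 25.72
tool_pos: [0.5761, -0.0418, 0.1503]
orientation: [-2.024, -2.402, -0.001]
wrist_force: [-0.6, 1.4, 6.2]
opening: 0.0075
```

```bash
python3 sp.py 4
```

```text
clk 25.87 th 20.33 r 141.9 a 560.7 | Ftan(on tool, against tighten) 4.95 Frad 3.01 Fa -0.06 open 0.0080 mom [0.05 0.02 0.08]
```

servo_tool([
  [[0,0,0],[-0.05,0.2,-0.55],0],
  [[0,0,0],[-0.05,0.2,-0.55],0],
  [[0,0,0],[-0.05,0.2,-0.55],0],
  [[0,0,0],[-0.05,0.2,-0.55],0],
  [[0,0,0],[-0.05,0.2,-0.55],0],
  [[0,0,0],[-0.05,0.2,-0.55],0],
  [[0,0,0],[-0.05,0.2,-0.55],0],
  [[0,0,0],[-0.05,0.2,-0.55],0],
  [[0,0,0],[0,0,0],0],
  [[0,0,0],[0,0,0],0],
])

```text
clock: 26.7
tool_pos: [0.5758, -0.0402, 0.1459]
orientation: [-2.024, -2.402, -0.001]
wrist_force: [-0.3, 2.0, 5.9]
opening: 0.008
```

```bash
python3 sp.py 4
```

```text
clk 26.85 th 18.43 r 142.1 a 560.7 | Ftan(on tool, against tighten) 4.65 Frad 3.16 Fa 0.03 open 0.0078 mom [0.12 0.03 0.1 ]
```

servo_tool([
  [[0,0,0],[-0.05,0.2,-0.55],0],
  [[0,0,0],[-0.05,0.2,-0.55],0],
  [[0,0,0],[-0.05,0.2,-0.55],0],
  [[0,0,0],[-0.05,0.2,-0.55],0],
  [[0,0,0],[-0.05,0.2,-0.55],0],
  [[0,0,0],[-0.05,0.2,-0.55],0],
  [[0,0,0],[-0.05,0.15,-0.55],0],
  [[0,0,0],[-0.05,0.15,-0.55],0],
  [[0,0,0],[0,0,0],0],
  [[0,0,0],[0,0,0],0],
])

```text
clock: 27.68
tool_pos: [0.5756, -0.0386, 0.1415]
orientation: [-2.024, -2.402, -0.001]
wrist_force: [0.0, 1.2, 5.6]
opening: 0.008
```

```bash
python3 sp.py 4
```

```text
clk 27.83 th 16.55 r 142.3 a 560.7 | Ftan(on tool, against tighten) 5.30 Frad 2.52 Fa 0.06 open 0.0080 mom [ 0.09 -0.04  0.12]
```

servo_tool([
  [[0,0,0],[-0.05,0.15,-0.5],0],
  [[0,0,0],[-0.05,0.15,-0.5],0],
  [[0,0,0],[-0.05,0.15,-0.5],0],
  [[0,0,0],[-0.05,0.15,-0.5],0],
  [[0,0,0],[0,0.15,-0.5],0],
  [[0,0,0],[0,0.15,-0.5],0],
  [[0,0,0],[0,0.15,-0.5],0],
  [[0,0,0],[0,0,0],0],
  [[0,0,0],[0,0,0],0],
  [[0,0,0],[0,0,0],0],
])

```text
clock: 28.67
tool_pos: [0.5754, -0.0375, 0.138]
orientation: [-2.024, -2.402, -0.001]
wrist_force: [-0.3, 1.4, 6.3]
opening: 0.0077
```

```bash
python3 sp.py 4
```

```text
clk 28.82 th 15.08 r 142.4 a 560.7 | Ftan(on tool, against tighten) 5.33 Frad 3.19 Fa 0.20 open 0.0077 mom [0.16 0.03 0.1 ]
```

servo_tool([
  [[0,0,0],[-0.05,0.15,-0.5],0],
  [[0,0,0],[-0.05,0.15,-0.5],0],
  [[0,0,0],[-0.05,0.15,-0.5],0],
  [[0,0,0],[-0.05,0.15,-0.5],0],
  [[0,0,0],[0,0.15,-0.5],0],
  [[0,0,0],[0,0.15,-0.5],0],
  [[0,0,0],[0,0.15,-0.5],0],
  [[0,0,0],[0,0,0],0],
  [[0,0,0],[0,0,0],0],
  [[0,0,0],[0,0,0],0],
])

```text
clock: 29.65
tool_pos: [0.5752, -0.0364, 0.1345]
orientation: [-2.024, -2.402, -0.002]
wrist_force: [0.8, 2.2, 5.4]
opening: 0.0075
```

```bash
python3 sp.py 5
```

```text
clk 29.85 th 13.59 r 142.6 a 560.7 | Ftan(on tool, against tighten) 5.12 Frad 2.77 Fa 0.71 open 0.0082 mom [ 0.12 -0.05  0.1 ]
```

servo_tool([
  [[0,0,0],[-0.05,0.15,-0.5],0],
  [[0,0,0],[-0.05,0.1,-0.5],0],
  [[0,0,0],[0,0.1,-0.5],0],
  [[0,0,0],[0,0.1,-0.5],0],
  [[0,0,0],[0,0.1,-0.5],0],
  [[0,0,0],[0,0.1,-0.5],0],
  [[0,0,0],[0,0.1,-0.5],0],
  [[0,0,0],[0,0,0],0],
  [[0,0,0],[0,0,0],0],
  [[0,0,0],[0,0,0],0],
])

```text
clock: 30.68
tool_pos: [0.575, -0.0355, 0.131]
orientation: [-2.024, -2.402, -0.002]
wrist_force: [-0.6, 1.7, 6.6]
opening: 0.0079
```

```bash
python3 sp.py 5; python3 - <<'E'
from h import *
d=get_image("scene");cv2.imwrite("pics/s6.png",cv2.resize(d["image"][100:320,180:400],None,fx=3,fy=2.7)[:,:,::-1])
E
```

```text
clk 30.88 th 12.13 r 142.7 a 560.7 | Ftan(on tool, against tighten) 5.23 Frad 3.00 Fa 0.38 open 0.0079 mom [ 0.19 -0.05  0.08]
```

View pics/s6.png

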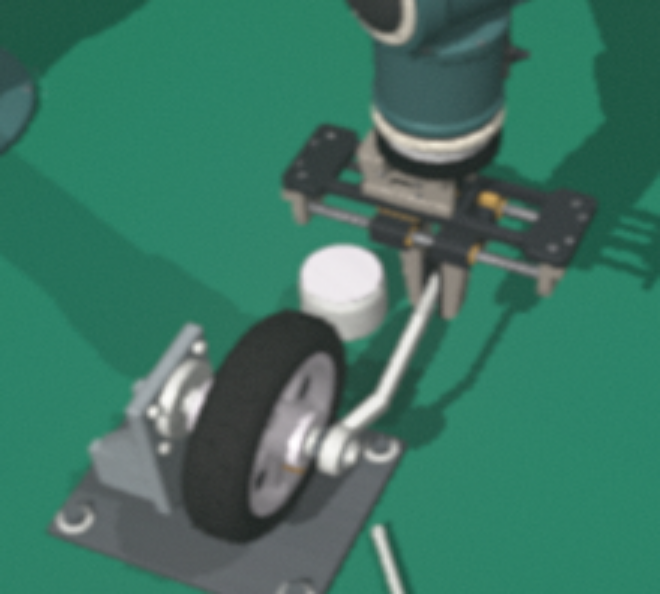

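Picture shows the handle still pinched (435,280) and following. I'm continuing.

servo_tool([
  [[0,0,0],[0,0.1,-0.5],0],
  [[0,0,0],[0,0.1,-0.5],0],
  [[0,0,0],[0,0.1,-0.5],0],
  [[0,0,0],[0,0.1,-0.5],0],
  [[0,0,0],[0,0.1,-0.5],0],
  [[0,0,0],[0,0.1,-0.5],0],
  [[0,0,0],[0,0.1,-0.5],0],
  [[0,0,0],[0,0,0],0],
  [[0,0,0],[0,0,0],0],
  [[0,0,0],[0,0,0],0],
])

```text
clock: 31.77
tool_pos: [0.5748, -0.0346, 0.1274]
orientation: [-2.023, -2.402, -0.001]
wrist_force: [0.3, 2.0, 6.4]
opening: 0.0077
```

```bash
python3 sp.py 5
```

```text
clk 31.97 th 10.64 r 142.9 a 560.6 | Ftan(on tool, against tighten) 5.05 Frad 3.32 Fa -0.05 open 0.0080 mom [0.25 0.05 0.14]
```

servo_tool([
  [[0,0,0],[0,0.1,-0.5],0],
  [[0,0,0],[0,0.1,-0.5],0],
  [[0,0,0],[0,0.1,-0.5],0],
  [[0,0,0],[0,0.05,-0.5],0],
  [[0,0,0],[0,0.05,-0.5],0],
  [[0,0,0],[0,0.05,-0.5],0],
  [[0,0,0],[0,0,0],0],
  [[0,0,0],[0,0,0],0],
  [[0,0,0],[0,0,0],0],
  [[0,0,0],[0,0,0],0],
])

```text
clock: 32.8
tool_pos: [0.5747, -0.034, 0.1244]
orientation: [-2.023, -2.402, -0.001]
wrist_force: [-0.4, 2.9, 4.6]
opening: 0.0078
```

```bash
python3 sp.py 5
```

```text
clk 33.00 th 9.40 r 143.0 a 560.6 | Ftan(on tool, against tighten) 4.76 Frad 3.64 Fa 0.09 open 0.0075 mom [0.33 0.13 0.11]
```

```bash
cat > ang.py <<'E'
from sp import *
for n in ("scene","top"):
    im,X,d=cloud(n)
    A=X@a-.498;Y=X@b+.272;Z=X[...,2]
    s=(im.min(2)>90)&(A>.05)&(A<.075)&(Y>.03)&(Y<.185)&(Z>.1)&(Z<.28)
    q=np.stack([Y[s],Z[s]],-1).astype(np.float32)
    if len(q)<20: print(n,len(q));continue
    l=cv2.fitLine(q,cv2.DIST_HUBER,0,1e-4,1e-4).ravel()
    print(n,len(q),"angle",np.degrees(np.arctan2(l[1],l[0])),"pt",l[2:],"y range",q[:,0].min(),q[:,0].max())
E
python3 ang.py
```

```text
scene 538 angle 74.23152 pt [0.1002769  0.17836875] y range 0.030097552 0.14428122
top 136 angle 12.357087 pt [0.05783161 0.14039218] y range 0.030367283 0.09800691
```

servo_tool([
  [[0,0,0],[0,0.05,-0.5],0],
  [[0,0,0],[0,0.1,-0.5],0],
  [[0,0,0],[0,0.05,-0.5],0],
  [[0,0,0],[0,0.1,-0.5],0],
  [[0,0,0],[0,0.05,-0.5],0],
  [[0,0,0],[0,0.05,-0.5],0],
  [[0,0,0],[0,0,0],0],
  [[0,0,0],[0,0,0],0],
  [[0,0,0],[0,0,0],0],
  [[0,0,0],[0,0,0],0],
])

```text
clock: 33.93
tool_pos: [0.5746, -0.0334, 0.1213]
orientation: [-2.022, -2.402, -0.001]
wrist_force: [-0.9, 3.7, 6.1]
opening: 0.0079
```

```bash
python3 sp.py 5
```

```text
clk 34.13 th 8.16 r 143.1 a 560.6 | Ftan(on tool, against tighten) 4.91 Frad 3.68 Fa -0.18 open 0.0078 mom [0.39 0.09 0.06]
```

servo_tool([
  [[0,0,0],[0,0.1,-0.5],0],
  [[0,0,0],[0,0.1,-0.5],0],
  [[0,0,0],[0,0.1,-0.5],0],
  [[0,0,0],[0,0.1,-0.5],0],
  [[0,0,0],[0,0.1,-0.5],0],
  [[0,0,0],[0,0.1,-0.5],0],
  [[0,0,0],[0,0,0],0],
  [[0,0,0],[0,0,0],0],
  [[0,0,0],[0,0,0],0],
  [[0,0,0],[0,0,0],0],
])

```text
clock: 34.97
tool_pos: [0.5746, -0.0329, 0.1183]
orientation: [-2.022, -2.402, -0.001]
wrist_force: [-0.2, 3.2, 6.2]
opening: 0.0078
```

```bash
python3 sp.py 5
```

```text
clk 35.17 th 6.92 r 143.2 a 560.6 | Ftan(on tool, against tighten) 5.11 Frad 3.60 Fa -0.28 open 0.0083 mom [0.35 0.15 0.14]
```

```bash
python3 - <<'E'
from sp import *
im,X,d=cloud("top")
cv2.imwrite("pics/t7.png",cv2.resize(im[130:260,290:440],None,fx=5,fy=4.5)[:,:,::-1])
d2=get_image("scene");cv2.imwrite("pics/s7.png",cv2.resize(d2["image"][150:320,200:370],None,fx=3.5,fy=3.5,interpolation=2)[:,:,::-1])
A=X@a-.498;Y=X@b+.272;Z=X[...,2]
s=(im.min(2)>90)&(A>.052)&(A<.07)&(Y>.0)&(Y<.185)&(Z>.1)&(Z<.2)
for y0 in np.arange(0,.12,.01):
    k=s&(Y>y0)&(Y<y0+.01)
    if k.sum()>2: print(round(y0+.005,3),k.sum(),np.median(Z[k]).round(4),np.percentile(Z[k],90).round(4),A[k].mean().round(4))
E
```

```text
0.005 21 0.1343 0.1376 0.0581
0.015 13 0.1319 0.1361 0.055
0.025 22 0.1325 0.1365 0.0563
0.035 25 0.1336 0.1358 0.0603
0.045 20 0.1351 0.1397 0.0628
0.055 18 0.1364 0.1402 0.0635
0.065 20 0.1386 0.1416 0.0626
0.075 19 0.1401 0.1424 0.0633
0.085 18 0.1416 0.1455 0.0628
0.095 19 0.1439 0.1468 0.0627
```

View pics/t7.png

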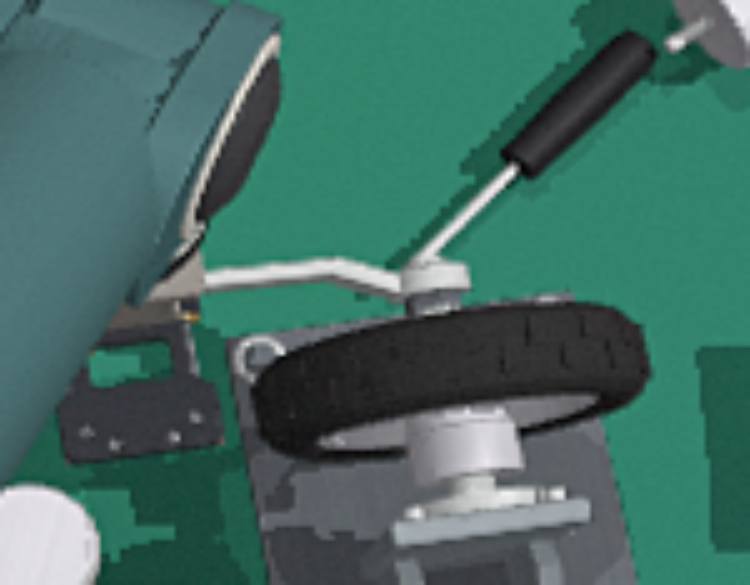

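View pics/s7.png

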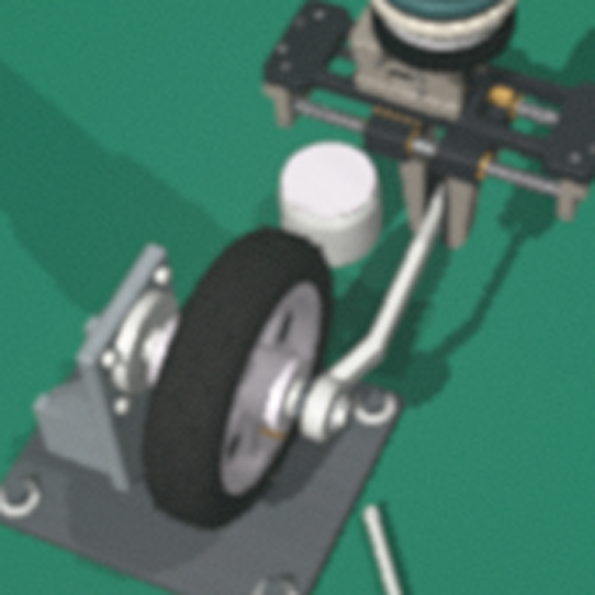

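Top view: handle (205–330, 270) slopes about 9.5–10°, roughly 2.7° above my tool-based angle. The force is still flat at the drag level, so I continue.

servo_tool([
  [[0,0,0],[0,0.1,-0.5],0],
  [[0,0,0],[0,0.1,-0.5],0],
  [[0,0,0],[0,0.1,-0.5],0],
  [[0,0,0],[0,0.1,-0.5],0],
  [[0,0,0],[0,0.1,-0.5],0],
  [[0,0,0],[0,0,0],0],
  [[0,0,0],[0,0,0],0],
  [[0,0,0],[0,0,0],0],
  [[0,0,0],[0,0,0],0],
  [[0,0,0],[0,0,0],0],
])

```text
clock: 36.1
tool_pos: [0.5745, -0.0326, 0.1158]
orientation: [-2.023, -2.401, -0.001]
wrist_force: [-0.7, 2.9, 5.3]
opening: 0.0078
```

```bash
python3 sp.py 5
```

```text
clk 36.30 th 5.92 r 143.3 a 560.6 | Ftan(on tool, against tighten) 5.20 Frad 3.11 Fa -0.30 open 0.0077 mom [0.32 0.22 0.13]
```

servo_tool([
  [[0,0,0],[0,0.05,-0.5],0],
  [[0,0,0],[0,0.05,-0.5],0],
  [[0,0,0],[0,0.05,-0.5],0],
  [[0,0,0],[0,0.05,-0.5],0],
  [[0,0,0],[0,0.05,-0.5],0],
  [[0,0,0],[0,0,0],0],
  [[0,0,0],[0,0,0],0],
  [[0,0,0],[0,0,0],0],
  [[0,0,0],[0,0,0],0],
  [[0,0,0],[0,0,0],0],
])

```text
clock: 37.13
tool_pos: [0.5744, -0.0322, 0.1133]
orientation: [-2.022, -2.401, -0.001]
wrist_force: [-2.1, 3.0, 5.5]
opening: 0.0079
```

```bash
python3 sp.py 5
```

```text
clk 37.33 th 4.92 r 143.4 a 560.7 | Ftan(on tool, against tighten) 5.91 Frad 3.36 Fa -0.52 open 0.0080 mom [0.37 0.24 0.1 ]
```

servo_tool([
  [[0,0,0],[0,0.05,-0.5],0],
  [[0,0,0],[0,0.05,-0.5],0],
  [[0,0,0],[0,0.05,-0.5],0],
  [[0,0,0],[0,0.05,-0.5],0],
  [[0,0,0],[0,0.05,-0.5],0],
  [[0,0,0],[0,0,0],0],
  [[0,0,0],[0,0,0],0],
  [[0,0,0],[0,0,0],0],
  [[0,0,0],[0,0,0],0],
  [[0,0,0],[0,0,0],0],
])

```text
clock: 38.17
tool_pos: [0.5743, -0.032, 0.1108]
orientation: [-2.022, -2.401, -0.001]
wrist_force: [-1.1, 2.7, 6.6]
opening: 0.0078
```

```bash
python3 sp.py 6
```

```text
clk 38.42 th 3.94 r 143.5 a 560.7 | Ftan(on tool, against tighten) 6.58 Frad 3.46 Fa -0.80 open 0.0076 mom [0.38 0.33 0.08]
```

servo_tool([
  [[0,0,0],[0,0.05,-0.5],0],
  [[0,0,0],[0,0.05,-0.5],0],
  [[0,0,0],[0,0.05,-0.5],0],
  [[0,0,0],[0,0,0],0],
  [[0,0,0],[0,0,0],0],
  [[0,0,0],[0,0,0],0],
  [[0,0,0],[0,0,0],0],
  [[0,0,0],[0,0,0],0],
  [[0,0,0],[0,0,0],0],
  [[0,0,0],[0,0,0],0],
])

```text
clock: 39.25
tool_pos: [0.5743, -0.0318, 0.1094]
orientation: [-2.022, -2.401, -0.001]
wrist_force: [-1.3, 2.6, 6.9]
opening: 0.0075
```

```bash
python3 sp.py 8
```

```text
clk 39.60 th 3.34 r 143.5 a 560.6 | Ftan(on tool, against tighten) 6.58 Frad 3.66 Fa -1.32 open 0.0077 mom [0.38 0.33 0.08]
```

servo_tool([
  [[0,0,0],[0,0,0],28],
  [[0,0,0],[0,0,0],28],
  [[0,0,0],[0,0,0],28],
  [[0,0,0],[0,0,0],28],
  [[0,0,0],[0,0,0],28],
  [[0,0,0],[0,0,20],28],
  [[0,0,0],[0,0,30],28],
  [[0,0,0],[0,0,35],28],
  [[0,0,0],[0,0,35],28],
  [[0,0,0],[0,0,30],28],
])

```text
clock: 40.43
tool_pos: [0.5748, -0.0333, 0.2608]
orientation: [2.025, 2.401, 0.0]
wrist_force: [1.1, 0.5, 0.2]
opening: 0.0258
```

```bash
python3 sp.py 1; python3 - <<'E'
from sp import *
print(observe()['tool_pos'])
im,X,d=cloud("scene");cv2.imwrite("pics/s8.png",cv2.resize(im[150:320,200:370],None,fx=3.5,fy=3.5,interpolation=2)[:,:,::-1])
c=.5367*1
A=X@a-.498;Y=X@b+.272;Z=X[...,2]
t=(im.max(2)<75)&(Z>.195)&(abs(A)<.05)&(abs(Y)<.06)
print("tyre top a range",np.percentile(A[t],[2,50,98]).round(4))
E
```

```text
clk 40.43 th 48.43 r 213.5 a 560.9 | Ftan(on tool, against tighten) -0.15 Frad 0.36 Fa 1.18 open 0.0258 mom [-0.04 -0.01  0.04]
[ 0.57484346 -0.03334677  0.26075858]
tyre top a range [-0.0136  0.0051  0.0226]
```

View pics/s8.png

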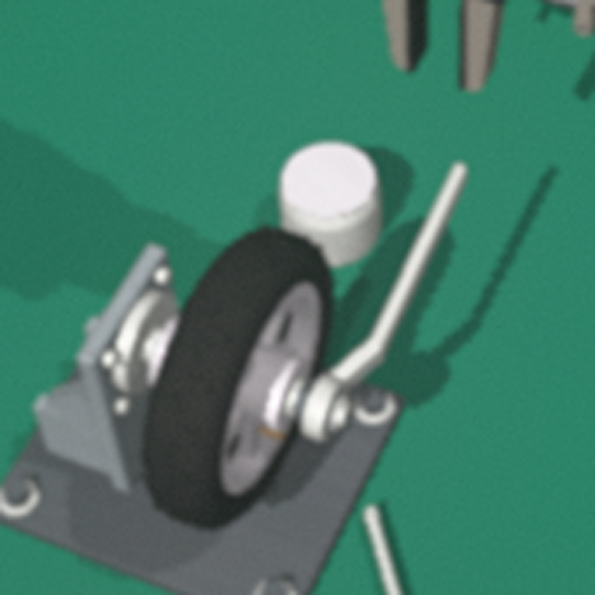

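Spanner is released with its handle low, free end at (460,168) in the crop. Next is the second rock.

servo_tool([
  [[0,0,0],[-7.4,-29.8,3],90],
  [[0,0,0],[-7.4,-29.8,3],90],
  [[0,0,0],[-7.4,-29.8,0],90],
  [[0,0,0],[-7.4,-29.8,0],90],
  [[0,0,0],[-7.4,-29.8,0],90],
  [[0,0,0],[0,0,0],90],
  [[0,0,0],[0,0,0],90],
  [[0,0,0],[0,0,0],90],
  [[0,0,0],[0,0,0],90],
  [[0,0,0],[0,0,0],90],
])

```text
clock: 41.32
tool_pos: [0.5383, -0.1803, 0.2644]
orientation: [-2.021, -2.404, -0.0]
wrist_force: [-0.3, 0.8, -0.2]
opening: 0.0826
```

servo_tool([
  [[0,0,0],[0,0,-20],90],
  [[0,0,0],[0,0,-20],90],
  [[0,0,0],[0,0,-20],90],
  [[0,0,0],[0,0,-20],90],
  [[0,0,0],[0,0,-6],90],
  [[0,0,0],[0,0,0],57],
  [[0,0,0],[0,0,0],57],
  [[0,0,0],[0,0,0],57],
  [[0,0,0],[0,0,0],57],
  [[0,0,0],[0,0,0],57],
])

```text
clock: 42.15
tool_pos: [0.5385, -0.182, 0.1797]
orientation: [2.024, 2.401, 0.002]
wrist_force: [-0.1, -0.1, 0.3]
opening: 0.0531
```

```bash
python3 sp.py 1; python3 -c "
from h import *
print(observe()['tool_pos'],observe()['wrist_force'])"
```

```text
clk 42.15 th 89.03 r 78.7 a 499.8 | Ftan(on tool, against tighten) 0.05 Frad 0.28 Fa -0.14 open 0.0531 mom [-0.08  0.06 -0.03]
[ 0.53847607 -0.1820129   0.17971877] [-0.13457616 -0.07275257  0.27612343]
```

servo_tool([
  [[0,0,0],[0.5,0.08,0],57],
  [[0,0,0],[0.5,0.08,0],57],
  [[0,0,0],[0.5,0.08,0],57],
  [[0,0,0],[0.5,0.08,0],57],
  [[0,0,0],[0.5,0.08,0],57],
  [[0,0,0],[0.5,0.08,0],57],
  [[0,0,0],[0.5,0.08,0],57],
  [[0,0,0],[0.5,0.08,0],57],
  [[0,0,0],[0,0,0],57],
  [[0,0,0],[0,0,0],57],
])

```text
clock: 42.98
tool_pos: [0.5417, -0.1813, 0.1786]
orientation: [-2.025, -2.402, 0.0]
wrist_force: [-0.4, 0.1, 0.1]
opening: 0.0525
```

servo_tool([
  [[0,0,0],[0.5,0.08,0],57],
  [[0,0,0],[0.5,0.08,0],57],
  [[0,0,0],[0.5,0.08,0],57],
  [[0,0,0],[0.5,0.08,0],57],
  [[0,0,0],[0,0,0],57],
  [[0,0,0],[0,0,0],57],
  [[0,0,0],[0,0,0],57],
  [[0,0,0],[0,0,0],57],
  [[0,0,0],[0,0,0],57],
  [[0,0,0],[0,0,0],57],
])

```text
clock: 43.82
tool_pos: [0.5427, -0.1813, 0.1786]
orientation: [-2.024, -2.4, 0.002]
wrist_force: [-5.6, -1.1, 4.0]
opening: 0.0523
```

Immediately firm: 1 mm gives 5.6 N. I'll add a little more.

servo_tool([
  [[0,0,0],[0.5,0.08,0],57],
  [[0,0,0],[0.3,0.05,0],57],
  [[0,0,0],[0,0,0],57],
  [[0,0,0],[0,0,0],57],
  [[0,0,0],[0,0,0],57],
  [[0,0,0],[0,0,0],57],
  [[0,0,0],[0,0,0],57],
  [[0,0,0],[0,0,0],57],
  [[0,0,0],[0,0,0],57],
  [[0,0,0],[0,0,0],57],
])

```text
clock: 44.65
tool_pos: [0.5429, -0.1814, 0.1786]
orientation: [-2.024, -2.399, 0.003]
wrist_force: [-7.1, -1.3, 4.7]
opening: 0.0524
```

servo_tool([
  [[0,0,0],[-1,-0.17,0],57],
  [[0,0,0],[-1,-0.17,0],57],
  [[0,0,0],[-1,-0.17,0],57],
  [[0,0,0],[-1,-0.17,0],57],
  [[0,0,0],[-1,-0.17,0],57],
  [[0,0,0],[-1,-0.17,0],57],
  [[0,0,0],[-1,-0.17,0],57],
  [[0,0,0],[-1,-0.17,0],57],
  [[0,0,0],[0,0,0],57],
  [[0,0,0],[0,0,0],57],
])

```text
clock: 45.48
tool_pos: [0.5367, -0.1821, 0.1787]
orientation: [2.025, 2.402, 0.0]
wrist_force: [-0.9, 1.0, 0.5]
opening: 0.0527
```

servo_tool([
  [[0,0,0],[-0.5,-0.08,0],57],
  [[0,0,0],[-0.5,-0.08,0],57],
  [[0,0,0],[-0.5,-0.08,0],57],
  [[0,0,0],[-0.5,-0.08,0],57],
  [[0,0,0],[-0.5,-0.08,0],57],
  [[0,0,0],[-0.5,-0.08,0],57],
  [[0,0,0],[-0.5,-0.08,0],57],
  [[0,0,0],[-0.5,-0.08,0],57],
  [[0,0,0],[0,0,0],57],
  [[0,0,0],[0,0,0],57],
])

```text
clock: 46.32
tool_pos: [0.5331, -0.1827, 0.1788]
orientation: [2.024, 2.402, 0.001]
wrist_force: [2.3, 0.3, -0.8]
opening: 0.0526
```

servo_tool([
  [[0,0,0],[-0.5,-0.08,0],57],
  [[0,0,0],[-0.5,-0.08,0],57],
  [[0,0,0],[-0.5,-0.08,0],57],
  [[0,0,0],[-0.5,-0.08,0],57],
  [[0,0,0],[0,0,0],57],
  [[0,0,0],[0,0,0],57],
  [[0,0,0],[0,0,0],57],
  [[0,0,0],[0,0,0],57],
  [[0,0,0],[0,0,0],57],
  [[0,0,0],[0,0,0],57],
])

```text
clock: 47.15
tool_pos: [0.5321, -0.1829, 0.1791]
orientation: [2.023, 2.401, 0.002]
wrist_force: [5.5, 2.2, -1.3]
opening: 0.0525
```

servo_tool([
  [[0,0,0],[-0.5,-0.08,0],57],
  [[0,0,0],[-0.5,-0.08,0],57],
  [[0,0,0],[0,0,0],57],
  [[0,0,0],[0,0,0],57],
  [[0,0,0],[0,0,0],57],
  [[0,0,0],[0,0,0],57],
  [[0,0,0],[0,0,0],57],
  [[0,0,0],[0,0,0],57],
  [[0,0,0],[0,0,0],57],
  [[0,0,0],[0,0,0],57],
])

```text
clock: 47.98
tool_pos: [0.5317, -0.1828, 0.1792]
orientation: [2.022, 2.4, 0.003]
wrist_force: [7.9, 0.5, -1.8]
opening: 0.0528
```

servo_tool([
  [[0,0,0],[2,0.34,0],57],
  [[0,0,0],[3,0.5,0],70],
  [[0,0,0],[2,0.34,0],90],
  [[0,0,0],[0,0,0],90],
  [[0,0,0],[0,0,0],90],
  [[0,0,0],[0,0,20],90],
  [[0,0,0],[0,0,30],90],
  [[0,0,0],[0,0,35],90],
  [[0,0,0],[0,0,30],90],
  [[0,0,0],[0,0,20],90],
])

```text
clock: 48.82
tool_pos: [0.5367, -0.183, 0.3165]
orientation: [2.025, 2.399, 0.002]
wrist_force: [0.9, -0.5, 0.1]
opening: 0.0827
```

servo_tool([
  [[0,0,0],[0,0,0],90],
  [[0,0,0],[0,0,0],90],
  [[0,0,0],[0,0,0],90],
  [[0,0,0],[0,0,0],90],
  [[0,0,0],[0,0,0],90],
  [[0,0,0],[0,0,0],90],
  [[0,0,0],[0,0,0],90],
  [[0,0,0],[0,0,0],90],
  [[0,0,0],[0,0,0],90],
  [[0,0,0],[0,0,0],90],
])

```text
clock: 49.65
tool_pos: [0.5366, -0.1821, 0.3136]
orientation: [-2.025, -2.402, 0.0]
wrist_force: [0.1, 0.3, -0.2]
opening: 0.0825
```

```bash
python3 - <<'E'
from sp import *
o=observe();print(o['clock'],o['tool_pos'],o['wrist_force'])
im,X,d=cloud("scene");cv2.imwrite("pics/s9.png",im[:,:,::-1])
E
```

```text
49.65 [ 0.53663228 -0.18211679  0.31362181] [ 0.05283084  0.3485829  -0.2396568 ]
```

View pics/s9.png

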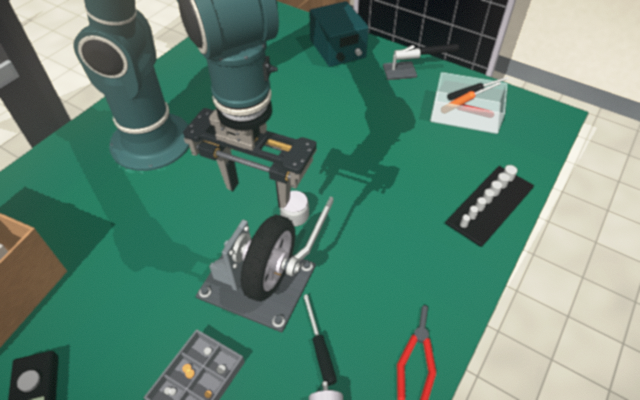

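The gripper is clear of everything, the wheel is upright at (268,258), and the tin, tray and screwdriver are where they started. I'm handing in.

```bash
python3 -c "
from cell import *
print(hand_in())"
```

```text
the job is handed in; nothing more can be done
None
```

The wheel bearing is snug and the job is handed in at about 50 s on the clock; no verdict was reported.

- **First rock:** held loosely between the fingers, the tyre came up firm outward at about 7 N and inward at about 7 N. There was roughly 11 mm of total free play at finger height.
- **Tightening:** I swung the spanner down from about 53°. The load at the grip stayed flat at about 5 N of drag until the handle was near 8–9° above horizontal, then climbed about 0.65 N per degree. I stopped at 6.6 N, about 1.5–1.9 N above drag by my reading, and let go.
- **Second rock:** the tyre was firm straight away each way, at 7.2 N outward and 7.9 N inward. The free play measured close to zero.
- **Last look:** the gripper was clear and unloaded, and the tin, tray and screwdriver looked untouched in the last picture.

**Disagreements:**
- The handle angle from the tool position read about 2.7° lower than the angle from the top camera, so I judged the end of slack by force.
- The last 0.6° of turn showed no visible rise in force (6.58 N both times), which is within the sensor noise.

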